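# Stock the empty bays of the pantry tin rack

### The arm

A 6-joint arm with a two-finger parallel gripper is mounted at the origin on the work surface. World frame = base frame: x ahead of the robot, y to its left, z up, the work surface at z = 0. Lengths are in m, angles in rad, forces in N, time in s.
With the tool pointing down it reaches from about 0.375 to 0.975 m from the base axis. Payload 3.8 kg.
Tool frame: the origin (TCP) lies midway between the tips of the shut fingers; the grasp point (between the pads) lies 19 mm behind it; z points along the fingers, y is the line along which they close (so a half turn about z gives the same grasp; the last joint's range is limited). The gripper opens to 88 mm and grips with 3 to 60 N. Pads are 18 mm wide; open, the fingers measure 123 mm over their backs; the gripper's body (75 mm by 187 mm) begins 45 mm behind the grasp point.
Start: joints at [-1.256, 0.264, 1.604, -0, 1.274, -0.037], TCP at [0.233, -0.634, 0.21] pointing down, gripper open.
Joint ranges: [-2.63, 2.63], [-0.94, 2.18], [0.31, 2.57], [-1.31, 4.45], [0, 2.66], [-2.55, 2.55]. Speed limits (rad/s): [2.57, 2.57, 3.14, 3.14, 3.14, 3.14].

### API

Orientations are given as a rotation vector (axis times angle).
In Python, from cell import manip, inverse_kinematics, cams, order gives the robot as it stands. Calls block until the motion is done:
- manip.move_pose(position, orientation): joint-space move of the TCP to a pose.
- manip.move_linear(position, rate=0.15, rot=None): straight line of the TCP; rot=None keeps the orientation; rate is the mean speed in m/s.
- manip.set_joints(angles): joint-space move.
- manip.set_gripper(opening, force=None): finger opening in m; force is the grip in N (None keeps the last); returns when the fingers have stopped.
- manip.dwell(seconds).
- inverse_kinematics(position, orientation): joint angles nearest the present ones, or None.
- manip.state(): the state.
- cams.capture(name): name is "scene" or "side" or "wrist"; returns a dict with "image" (420x560x3 uint8, blue, green, red), "z_map" (420x560 float32, m along the optical axis (not along the pixel's ray), 0 where there is no reading), "intrinsics" (3x3 intrinsics, pixels), "position" and "orientation" of the camera in the world; the wrist camera has in their place "T_tool_cam" (4x4, takes a point from camera to tool coordinates, whose origin is the TCP and whose axes are the flange's). Camera axes: x right, y down, z forward; pixel columns grow to the right and rows downward; lengths in m; the calibration is good to about 2 mm. The wrist camera is an equidistant fisheye: a pixel r from the principal point sees the ray r / f radians off the axis. A picture is of the moment at which its call begins: read the wrist's pose just before it.
A pose or a line that the arm cannot do raises manip.IKError and nothing moves.
- order.close_job(): hands the job in; it is judged then, once.
The state is a dict: "clock": time; "joint_pos": joint angles; "joint_velocities": joint speeds; "tau": joint torques, N m; "tool_pos": TCP position; "tcp_rot": TCP orientation; "contact_force": force on the tool from outside, world axes, zero at the start; "moment": the same for the moment, N m; "gripper_width": finger opening in m; "grasp_force": force on a finger pad.
Only numpy, scipy, OpenCV 4.12 (cv2) and the standard library are available. Lean on these libraries where they do the work, as an engineer would, in place of code of your own. Each camera call takes 0.05 s, during which the arm holds its last target. There are 200 camera calls.

### The job

The white tin rack on the pantry counter has two empty bays: slide the two spare tins that stand beside it lengthwise into those bays, lid up, one in each, and push each one in under the overhanging top until its far end touches the stop bar at the back. Keep the tins upright and push gently so that the rack is not shoved along, and leave the tins already in it and the mug, jar, can and bowl where they stand.

Things in the scene. Friction and masses are not known exactly. Their poses are not given: they have to be found in the camera images.
- rack: White metal rack, 3 kg, loose on the counter: 150 mm deep (own x, pointing into the bays), 254 wide (y), 82 tall. Origin: centre of underside; open front edge at x = -75 mm, towards the robot. Five 6 mm partitions make four bays 56 mm wide, without floor: tins slide on the counter. The slatted top (8 mm thick, underside 74 mm up) overhangs the bays from the front edge back.
- bay0 (a point): Middle of the mouth of bay 0 at counter height, on the rack's front edge, at rack y = -93 mm; x points into the bay.
- bay1 (a point): Middle of the mouth of bay 1 at counter height, on the rack's front edge, at rack y = -31 mm; x points into the bay.
- bay2 (a point): Middle of the mouth of bay 2 at counter height, on the rack's front edge, at rack y = 31 mm; x points into the bay.
- bay3 (a point): Middle of the mouth of bay 3 at counter height, on the rack's front edge, at rack y = 93 mm; x points into the bay.
- stop_face (a point): Middle of the front face of the stiff steel stop bar across the back of all four bays, 18 to 40 mm above the counter. Its depth setting varies: the face is 128 to 140 mm behind the rack's front edge, so a tin touching it has its near end 8 to 20 mm inside the front edge, under the top. x points into the bays.
- spare_a: Spare tin standing on the counter beside the rack: closed plain metal storage tin with a lid, 120 mm long (own x), 50 mm wide (own y), 64 mm tall, about 0.35 kg, all four tins alike; origin at the centre of its underside, z up through the lid.
- spare_b: Spare tin standing on the counter beside the rack: closed plain metal storage tin with a lid, 120 mm long (own x), 50 mm wide (own y), 64 mm tall, about 0.35 kg, all four tins alike; origin at the centre of its underside, z up through the lid.
- stock_a: Tin already stocked in one of the bays (which bay varies), not quite touching the stop bar; to be left alone: closed plain metal storage tin with a lid, 120 mm long (own x), 50 mm wide (own y), 64 mm tall, about 0.35 kg, all four tins alike; origin at the centre of its underside, z up through the lid.
- stock_b: Tin already stocked in one of the bays (which bay varies), not quite touching the stop bar; to be left alone: closed plain metal storage tin with a lid, 120 mm long (own x), 50 mm wide (own y), 64 mm tall, about 0.35 kg, all four tins alike; origin at the centre of its underside, z up through the lid.
- mug: Bystander: terracotta-coloured mug, 80 mm across, 95 mm tall; origin at the centre of its underside.
- jar: Bystander: clear storage jar with a metal cap, 84 mm across, 120 mm tall; origin at the centre of its underside.
- can: Bystander: food can, 74 mm across, 110 mm tall; origin at the centre of its underside.
- bowl: Bystander: white bowl, 130 mm across, 55 mm tall; origin at the centre of its underside.
Things that resemble listed ones, but are neither listed nor needed, are in the scene too. What is shaped like the spare_b but yellow is not meant.

How it is judged:
At the end, for the whole second after the job is handed in: Both spare tins stand upright on the counter at rest in the two bays that were empty, lengthwise, each with its far end within 3.5 mm of the stop bar's face; the rack is within 8 mm and the tins already in it within 15 mm of where they were (x of spare_a in the frame of stop_face between -0.0635 and -0.057 m and y of spare_a in the frame of rack between -0.1 and 0.1 m and angle between the x axis of each of spare_a, spare_b and the x axis of rack, either way round below 0.1 rad and angle between each of spare_a, spare_b's own z axis and vertical below 0.08 rad and height (world z) of each of spare_a, spare_b below 0.006 m and linear speed of each of spare_a, spare_b below 0.01 m/s and x of spare_b in the frame of stop_face between -0.0635 and -0.057 m and y of spare_b in the frame of rack between -0.1 and 0.1 m and distance of each of stock_a, stock_b from where it was at the start of the episode below 0.015 m and distance of rack from where it was at the start of the episode below 0.008 m); the robot touches nothing.
It fails at once if the rack was shoved more than 8 mm (distance of rack from where it was at the start of the episode above 0.008 m).
It fails at once if a tin already in the rack was moved more than 15 mm (distance of any of stock_a, stock_b from where it was at the start of the episode above 0.015 m).
It fails at once if a spare tin was tipped more than about 35 degrees (angle between any of spare_a, spare_b's own z axis and vertical above 0.6 rad).
It fails at once if the mug, jar, can or bowl was moved more than 30 mm (distance of any of mug, jar, can, bowl from where it was at the start of the episode above 0.03 m).
It also fails if it takes over 72 s, if anything falls off the work surface, if the arm or the gripper's body presses on something with over 40 N, if the wrist force passes 120 N, or if a joint passes its speed limit or range.

## Working session

There is one attempt and no reset: what is moved stays moved. The work goes in short steps, each a Python script; the robot and the scene stay as the last script left them, time stands still between calls to the robot, and variables do not carry over. Pictures are saved under pics/ and viewed, at most 10 in all, crops included, and the job is handed in when it is done.

```bash
mkdir -p pics; ls; python3 - <<'E'
from cell import manip,cams
import cv2,numpy as np,pickle
s=manip.state();print(s['clock'],s['tool_pos'],s['tcp_rot'])
d={n:cams.capture(n) for n in("scene","side")}
pickle.dump(d,open('d0.pkl','wb'))
for n in d:
    cv2.imwrite(f'pics/{n}0.png',d[n]['image']);print(n,d[n]['position'],d[n]['orientation'],d[n]['intrinsics'].tolist())
E
```

```text
pics
0.0 [ 0.23236055 -0.63293044  0.20888084] [-3.09093742e+00 -5.49408558e-01  4.65171446e-04]
scene [1.48713729 0.07573928 0.87784272] [-1.68449004 -1.78103373  0.81460768] [[522.6593210301527, 0.0, 278.8589959839922], [0.0, 522.6593210301527, 210.53984405872148], [0.0, 0.0, 1.0]]
side [0.20114282 1.07712709 1.12841611] [-0.41492543  2.73901944 -1.20134424] [[544.1570651937847, 0.0, 277.478237388122], [0.0, 544.1570651937847, 211.90067827793374], [0.0, 0.0, 1.0]]
```

View pics/scene0.png

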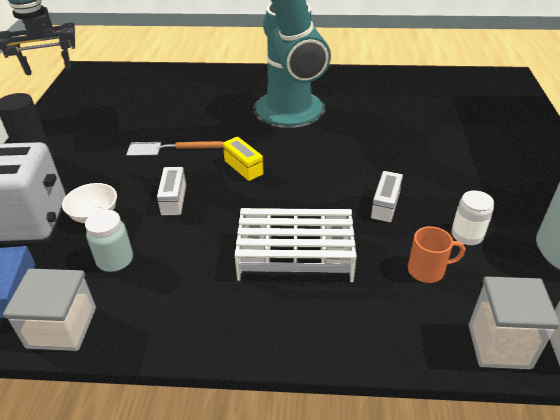

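View pics/side0.png

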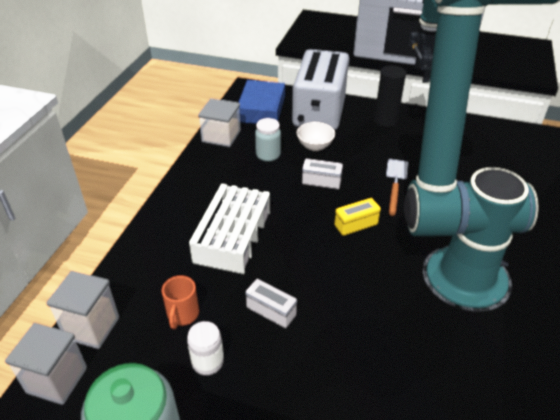

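The rack is at scene (295,245). The white spares are at scene (172,190) and (387,195), the yellow decoy at (243,158). Bystanders are close to both spares. Next I'll measure the rack and tins.

```bash
cat > h.py <<'E'
import numpy as np,cv2,pickle
from scipy.spatial.transform import Rotation as R
def cloud(c):
    K=c['intrinsics'];z=c['z_map'];v,u=np.indices(z.shape)
    P=np.stack([(u-K[0,2])/K[0,0]*z,(v-K[1,2])/K[1,1]*z,z],-1)
    return P@R.from_rotvec(c['orientation']).as_matrix().T+c['position']
def cast(c,uv,h):
    K=c['intrinsics'];uv=np.atleast_2d(uv).astype(float)
    d=np.c_[(uv[:,0]-K[0,2])/K[0,0],(uv[:,1]-K[1,2])/K[1,1],np.ones(len(uv))]@R.from_rotvec(c['orientation']).as_matrix().T
    p=np.array(c['position']);return p+d*((h-p[2])/d[:,2])[:,None]
E
python3 - <<'E'
from h import *
d=pickle.load(open('d0.pkl','rb'))
for n,c in d.items():
    W=cloud(c);ok=c['z_map']>0
    ws=(W[...,0]>.3)&(W[...,0]<1.0)&(abs(W[...,1])<.5)&ok
    print(n,'table z',np.median(W[...,2][ws]))
    hsv=cv2.cvtColor(c['image'],cv2.COLOR_BGR2HSV)
    for lo,hi,h in((.057,.069,.064),(.077,.088,.082)):
        m=(ws&(W[...,2]>lo)&(W[...,2]<hi)).astype(np.uint8)
        if h>.07:m=cv2.morphologyEx(m,cv2.MORPH_CLOSE,np.ones((15,15)))
        cs,_=cv2.findContours(m,cv2.RETR_EXTERNAL,cv2.CHAIN_APPROX_NONE)
        for k in cs:
            if cv2.contourArea(k)<90:continue
            p=cast(c,k[:,0],h)[:,:2].astype(np.float32)
            r=cv2.minAreaRect(p*1000)
            print(h,k[:,0].mean(0).round(),'c',np.round(r[0],1),'sz',np.round(r[1],1),'a',round(r[2],1))
E
```

```text
scene table z 0.0008364896372362596
0.064 [499. 340.] c [905.2 425.2] sz [136.2  72.8] a 44.8
0.064 [ 57. 322.] c [ 908.4 -391.6] sz [ 82.5 149.3] a 43.7
0.064 [428. 259.] c [710.9 331.9] sz [77.9 38. ] a 75.0
0.064 [110. 248.] c [ 711.1 -356.8] sz [44.2 82.7] a 23.3
0.064 [432. 240.] c [656.7 347.6] sz [65.4 30.4] a 69.1
0.064 [470. 223.] c [592.1 441. ] sz [73.5 40.6] a 62.0
0.064 [387. 188.] c [475.8 267.9] sz [ 50.6 128.5] a 74.2
0.064 [170. 182.] c [ 478.8 -273.9] sz [126.8  51.3] a 5.2
0.064 [242. 151.] c [ 332.8 -109.5] sz [126.4  55.5] a 41.3
0.082 [502. 333.] c [901.7 426.4] sz [137.8  74.8] a 43.9
0.082 [ 55. 315.] c [ 906.2 -391.4] sz [ 81.1 149.6] a 46.0
0.082 [435. 244.] c [689.2 342.4] sz [88.9 87.2] a 54.0
0.082 [109. 241.] c [ 704.5 -356. ] sz [47.7 83.1] a 32.7
0.082 [295. 234.] c [662.2  47.2] sz [154.8 253.4] a 1.8
0.082 [472. 216.] c [590.3 443.1] sz [72.8 40.2] a 64.2
side table z 0.002704612925960026
0.064 [271. 297.] c [470.6 271.4] sz [ 55.6 124.4] a 73.7
0.064 [216. 252.] c [656.4 173.6] sz [153.5  15.9] a 0.6
0.064 [354. 209.] c [ 328.8 -104.8] sz [122.1  57.8] a 41.3
0.064 [322. 166.] c [ 473.2 -272.3] sz [120.7  60.4] a 5.3
0.082 [ 87. 318.] c [856.1 473.3] sz [135.8  73.1] a 45.9
0.082 [178. 295.] c [682.  345.8] sz [78.7 98.7] a 46.5
0.082 [230. 219.] c [659.9  48.4] sz [151.3 260.8] a 1.8
0.082 [221. 123.] c [ 875.8 -412.2] sz [117.7 108. ] a 86.2
```

```bash
cat >> h.py <<'E'
def rot(psi,tilt=0,flip=1):
    f=np.array([np.cos(psi),np.sin(psi),0]);l=np.array([-f[1],f[0],0])
    z=np.sin(tilt)*f-np.cos(tilt)*np.array([0,0,1]);y=-flip*l
    return R.from_matrix(np.c_[np.cross(y,z),y,z]).as_rotvec()
def wcloud(s,c):
    """world ray points of the fisheye wrist camera"""
    K=c['intrinsics'];z=c['z_map'];v,u=np.indices(z.shape)
    a=(u-K[0,2])/K[0,0];b=(v-K[1,2])/K[1,1];r=np.hypot(a,b)+1e-9
    t=np.tan(np.minimum(r,1.5))/r
    P=np.stack([a*t*z,b*t*z,z,np.ones_like(z)],-1)
    T=np.eye(4);T[:3,:3]=R.from_rotvec(s['tcp_rot']).as_matrix();T[:3,3]=s['tool_pos']
    return (P@(T@c['T_tool_cam']).T)[...,:3]
def wcast(s,c,uv,h):
    K=c['intrinsics'];uv=np.atleast_2d(uv).astype(float)
    a=(uv[:,0]-K[0,2])/K[0,0];b=(uv[:,1]-K[1,2])/K[1,1];r=np.hypot(a,b)+1e-9
    d=np.c_[np.sin(r)*a/r,np.sin(r)*b/r,np.cos(r)]
    T=np.eye(4);T[:3,:3]=R.from_rotvec(s['tcp_rot']).as_matrix();T[:3,3]=s['tool_pos'];T=T@c['T_tool_cam']
    d=d@T[:3,:3].T;return T[:3,3]+d*((h-T[2,3])/d[:,2])[:,None]
E
python3 - <<'E'
from h import *
from cell import manip,cams,inverse_kinematics as ik
for p,t in(((.42,.048,.16),.6),((.45,.05,.2),0),((.56,.05,.03),0),((.54,.05,.03),1.0),((.6,-.05,.03),1.0),((.6,.14,.03),.8),((.43,.28,.03),0),((.42,-.276,.03),0)):
    for f in(1,-1):
        q=ik(p,rot(0,t,f));print(p,t,f,None if q is None else np.round(q,2))
for f in (1,-1):
    try: manip.move_pose((.42,.048,.16),rot(0.02,.6,f));break
    except manip.IKError as e: print(e)
s=manip.state();c=cams.capture('wrist');pickle.dump((s,c),open('w1.pkl','wb'))
print(f,s['clock'],np.round(c['T_tool_cam'],3),c['intrinsics']);cv2.imwrite('pics/w1.png',c['image'])
E
```

```text
(0.42, 0.048, 0.16) 0.6 1 None
(0.42, 0.048, 0.16) 0.6 -1 None
(0.45, 0.05, 0.2) 0 1 [ 0.06 -0.16  2.07 -0.    1.23  1.63]
(0.45, 0.05, 0.2) 0 -1 [ 0.06 -0.16  2.07 -0.    1.23 -1.52]
(0.56, 0.05, 0.03) 0 1 [ 0.04  0.23  2.01 -0.    0.9   1.62]
(0.56, 0.05, 0.03) 0 -1 [ 0.04  0.23  2.01 -0.    0.9  -1.53]
(0.54, 0.05, 0.03) 1.0 1 None
(0.54, 0.05, 0.03) 1.0 -1 None
(0.6, -0.05, 0.03) 1.0 1 None
(0.6, -0.05, 0.03) 1.0 -1 None
(0.6, 0.14, 0.03) 0.8 1 [ 0.33  0.1   2.46  4.03  0.3  -2.21]
(0.6, 0.14, 0.03) 0.8 -1 [0.33 0.1  2.46 4.03 0.3  0.93]
(0.43, 0.28, 0.03) 0 1 [ 0.53  0.15  2.11 -0.    0.89  2.1 ]
(0.43, 0.28, 0.03) 0 -1 [ 0.53  0.15  2.11 -0.    0.89 -1.04]
(0.42, -0.276, 0.03) 0 1 [-0.63  0.13  2.13 -0.    0.88  0.94]
(0.42, -0.276, 0.03) 0 -1 [-0.63  0.13  2.13  0.    0.88 -2.2 ]
the arm cannot take that pose within its joint ranges
the arm cannot take that pose within its joint ranges
-1 0.1 [[-0.    -0.948 -0.318  0.083]
 [ 1.     0.    -0.    -0.001]
 [ 0.    -0.318  0.948 -0.174]
 [ 0.     0.     0.     1.   ]] [[325.1922621    0.         282.94543098]
 [  0.         325.1922621  209.07382787]
 [  0.           0.           1.        ]]
```

View pics/w1.png

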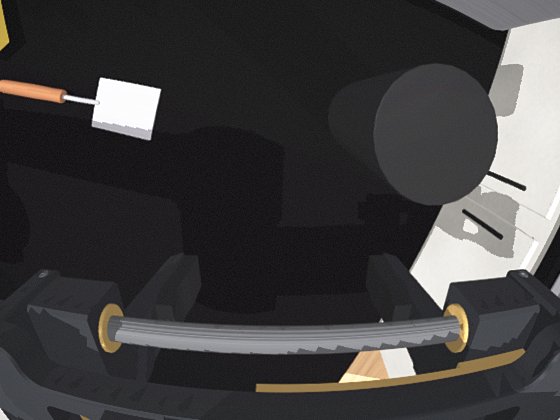

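The pose failed, so this view is from the start pose and doesn't show the rack. I'll find reachable tilts, then look at the bay mouths.

```bash
python3 - <<'E'
from h import *
from cell import manip,cams,inverse_kinematics as ik
for y in(-.05,.02,.08,.14):
    print(y,[(x,z,f,t,np.round(q,1).tolist()) for x,z in((.6,.03),(.55,.05)) for f in(1,-1) for t in(.6,.7,.8) if (q:=ik((x,y,z),rot(.02,t,f))) is not None and abs(q[3])<2])
ok=[(t,x,z) for t in(.9,.8,.7,.6,.5) for z in(.12,.16,.2) for x in(.42,.46,.5) if (q:=ik((x,.048,z),rot(0.02,t,1))) is not None and abs(q[3])<2]
print(ok)
t,x,z=ok[0]
manip.move_pose((x,.048,max(z,.2)+.1),rot(.02,.3,1)) if ik((x,.048,max(z,.2)+.1),rot(.02,.3,1)) is not None else None
manip.move_pose((x,.048,z),rot(.02,t,1))
s=manip.state();c=cams.capture('wrist');pickle.dump((s,c),open('w2.pkl','wb'))
print(s['clock'],s['tool_pos']);cv2.imwrite('pics/w2.png',c['image'])
E
```

```text
-0.05 [(0.6, 0.03, 1, 0.6, [-0.2, 0.0, 2.4, 0.8, 0.2, 0.6]), (0.6, 0.03, 1, 0.7, [-0.2, 0.0, 2.4, 1.8, 0.2, -0.4]), (0.6, 0.03, -1, 0.6, [-0.2, 0.0, 2.4, 0.8, 0.2, -2.5]), (0.55, 0.05, 1, 0.6, [-0.2, -0.1, 2.5, 0.7, 0.2, 0.7]), (0.55, 0.05, 1, 0.7, [-0.3, -0.1, 2.5, 1.4, 0.2, -0.0]), (0.55, 0.05, -1, 0.6, [-0.2, -0.1, 2.5, 0.7, 0.2, -2.4])]
0.02 [(0.6, 0.03, 1, 0.6, [-0.0, 0.0, 2.4, 0.2, 0.1, 1.3]), (0.6, 0.03, -1, 0.6, [-0.0, 0.0, 2.4, 0.2, 0.1, -1.8]), (0.55, 0.05, 1, 0.6, [-0.0, -0.1, 2.5, 0.2, 0.2, 1.4]), (0.55, 0.05, 1, 0.7, [-0.0, -0.1, 2.5, 1.1, 0.0, 0.4]), (0.55, 0.05, -1, 0.6, [-0.0, -0.1, 2.5, 0.2, 0.2, -1.8])]
0.08 [(0.6, 0.03, 1, 0.6, [0.1, 0.1, 2.4, -0.5, 0.1, 2.1]), (0.6, 0.03, -1, 0.6, [0.1, 0.1, 2.4, -0.5, 0.1, -1.0]), (0.55, 0.05, 1, 0.6, [0.1, -0.1, 2.5, -0.4, 0.2, 2.1]), (0.55, 0.05, -1, 0.6, [0.1, -0.1, 2.5, -0.4, 0.2, -1.1])]
0.14 [(0.6, 0.03, -1, 0.6, [0.3, 0.1, 2.3, -0.8, 0.2, -0.5]), (0.55, 0.05, 1, 0.6, [0.3, -0.0, 2.4, -0.7, 0.2, 2.5]), (0.55, 0.05, -1, 0.6, [0.3, -0.0, 2.4, -0.7, 0.2, -0.6])]
[(0.8, 0.5, 0.2), (0.7, 0.5, 0.16), (0.7, 0.46, 0.2), (0.7, 0.5, 0.2), (0.6, 0.46, 0.12), (0.6, 0.5, 0.12), (0.6, 0.46, 0.16), (0.6, 0.5, 0.16), (0.6, 0.42, 0.2), (0.6, 0.46, 0.2), (0.6, 0.5, 0.2), (0.5, 0.42, 0.12), (0.5, 0.46, 0.12), (0.5, 0.5, 0.12), (0.5, 0.42, 0.16), (0.5, 0.46, 0.16), (0.5, 0.5, 0.16), (0.5, 0.42, 0.2), (0.5, 0.46, 0.2), (0.5, 0.5, 0.2)]
3.4917 [0.50095212 0.04770409 0.20156593]
```

View pics/w2.png

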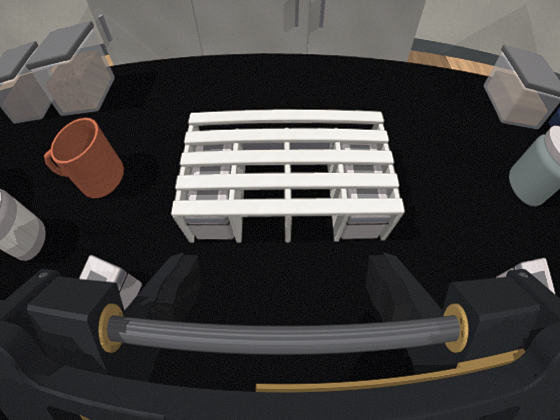

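Bays 1 and 2 (middle, columns 240–336) are empty; the stock tins sit in the outer bays. Image left is +y. Now a precise fit of the rack from this view.

```bash
python3 - <<'E'
from h import *
s,c=pickle.load(open('w2.pkl','rb'))
W=wcloud(s,c);g=c['image'].min(2)
box=np.zeros(g.shape,bool);box[100:245,165:412]=1
tab=np.zeros(g.shape,bool);tab[250:290,230:340]=1
print('table',np.median(W[tab],0)[2])
top=box&(abs(W[...,2]-.082)<.006)&(g>150)
print('top n',top.sum(),'z',np.median(W[top][:,2]))
m=cv2.morphologyEx(top.astype(np.uint8),cv2.MORPH_CLOSE,np.ones((21,21)))
k=max(cv2.findContours(m,0,1)[0],key=cv2.contourArea)
p=wcast(s,c,k[:,0],.082)[:,:2]*1000
print('rect',cv2.minAreaRect(p.astype(np.float32)))
# front edge: lowest top pixel per column
e=[(u,np.nonzero(top[:,u])[0].max()+.5) for u in range(178,402) if top[:,u].any()]
q=wcast(s,c,e,.082);f=np.polyfit(q[:,1],q[:,0],1);r=q[:,0]-np.polyval(f,q[:,1]);ok=abs(r)<.003;f=np.polyfit(q[ok,1],q[ok,0],1)
print('front edge x at y=.048',np.polyval(f,.048),'yaw',-np.arctan(f[0]),r[ok].std())
for v in range(216,242,4):
    b=(g[v]>140);edges=np.nonzero(np.diff(b[165:412].astype(int)))[0]+165;print(v,edges.tolist())
# middle partitions from depth
for a,bb in((226,246),(280,297),(330,350)):
    sel=np.zeros(g.shape,bool);sel[216:240,a:bb]=1;sel&=(g>130)&(W[...,2]>.01)&(W[...,2]<.07)
    P=W[sel];print(a,len(P),'x',np.percentile(P[:,0],[5,50]).round(4),'y',np.percentile(P[:,1],[3,50,97]).round(4))
E
```

```text
table -6.830832244136831e-05
top n 13553 z 0.0816940046632133
rect ((658.1874389648438, 46.74090576171875), (150.16146850585938, 252.4688262939453), 1.8035244941711426)
front edge x at y=.048 0.5831345434412308 yaw 0.030471410843165354 0.0003133308883300822
216 [172, 176, 332, 336, 352, 354, 355, 366, 371, 373, 375, 381, 384, 385]
220 [332, 335, 393, 394]
224 [285, 286, 332, 333]
228 []
232 []
236 [335, 336]
240 []
226 7 x [0.5856 0.5939] y [0.1033 0.1035 0.1039]
280 10 x [0.5834 0.5843] y [0.0426 0.0466 0.0467]
330 27 x [0.5866 0.606 ] y [-0.016  -0.014  -0.0136]
```

```bash
cat > act.py <<'E'
from h import *
from cell import manip,cams,inverse_kinematics as ik
RC=np.array([.6582,.0467]);YAW=.0315
FX=np.array([np.cos(YAW),np.sin(YAW)]);LY=np.array([-FX[1],FX[0]])
def rk(x,y): return RC+x*FX+y*LY      # rack -> world
def look(exp,name=None):
    s=manip.state();c=cams.capture('wrist');W=wcloud(s,c)
    if name: cv2.imwrite(f'pics/{name}.png',c['image'])
    m=(abs(W[...,2]-.064)<.007)&(np.hypot(W[...,0]-exp[0],W[...,1]-exp[1])<.075)&(c['z_map']>0)
    k=max(cv2.findContours(m.astype(np.uint8),0,1)[0],key=cv2.contourArea)
    r=cv2.minAreaRect((wcast(s,c,k[:,0],.064)[:,:2]*1000).astype(np.float32))
    a=r[2]+(0 if r[1][0]>r[1][1] else 90);a=(a+90)%180-90
    print('look',np.round(r[0],1),np.round(r[1],1),round(a,2));return np.array(r[0])/1000,np.radians(a)
def F(): 
    manip.dwell(.05);return np.array(manip.state()['contact_force'])
def grasp(exp,yaw,name):
    f=np.array([np.cos(yaw),np.sin(yaw)])
    p=exp-.06*f;manip.set_gripper(.08)
    manip.move_pose((*p,.22),rot(yaw))
    c,a=look(exp,name);return c,a
E
python3 - <<'E'
from act import *
manip.move_linear((.48,.048,.25))
c,a=grasp(np.array([.4735,.27]),np.radians(-16),'gA')
print(manip.state()['clock'],manip.state()['joint_pos'])
E
```

```text
look [470.9 268.3] [ 50.3 118.7] -15.86
5.3917 [ 5.52755023e-01 -6.90918939e-02  1.94999018e+00 -7.42361717e-04
  1.26050926e+00  2.40332272e+00]
```

View pics/gA.png

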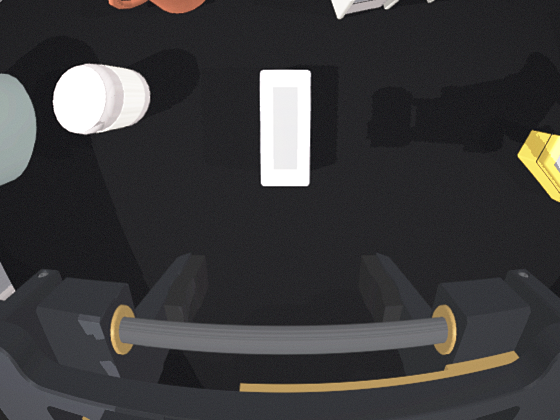

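The tin is at image (285,128), aligned with the tool and with clear space around it. I'll grasp it near its rear end and insert it into bay 2, watching the force.

```bash
cat >> act.py <<'E'
OFF=.040
def pick(c,yaw):
    f=np.array([np.cos(yaw),np.sin(yaw)]);p=c-OFF*f
    manip.move_pose((*p,.11),rot(yaw))
    manip.move_linear((*p,.031),rate=.12)
    manip.set_gripper(.03,force=30)
    s=manip.state();print('grip',s['gripper_width'],s['grasp_force'],'F',np.round(s['contact_force'],1),s['tool_pos'])
    manip.move_linear((*p,.050),rate=.1)
def insert(by):
    # grasp point at rack x = -75-15-60-OFF  (tin's nose 15 mm before the mouth)
    x0=-.075-.015-.06-OFF
    manip.move_linear((*rk(x0,by),.050),rate=.2,rot=rot(YAW))
    manip.move_linear((*rk(x0,by),.0318),rate=.08)
    f0=F();x=x0;print('f0',f0.round(1))
    while x<-.075-.014-1e-6:
        st=.004 if x<x0+.045 else .008
        x=min(x+st,-.089);manip.move_linear((*rk(x,by),.0318),rate=.06)
        d=np.array(manip.state()['contact_force'])-f0
        if np.linalg.norm(d[:2])>4: print('FORCE at',x,d.round(1));return False
    print('in',x,d.round(1),manip.state()['clock']);return True
E
python3 - <<'E'
from act import *
pick(np.array([.4709,.2683]),np.radians(-15.86))
print(insert(.031),manip.state()['clock'])
s=manip.state();c=cams.capture('wrist');cv2.imwrite('pics/iA.png',c['image']);pickle.dump((s,c),open('iA.pkl','wb'))
E
```

```text
grip 0.04914306717409127 30.000950396060944 F [-0.6 -0.4  2.9] [0.43254726 0.27921357 0.03131548]
f0 [ 0.4 -0.5 -1.9]
in -0.089 [-0.2  0.5 -0.4] 14.2167
True 14.2167
```

View pics/iA.png

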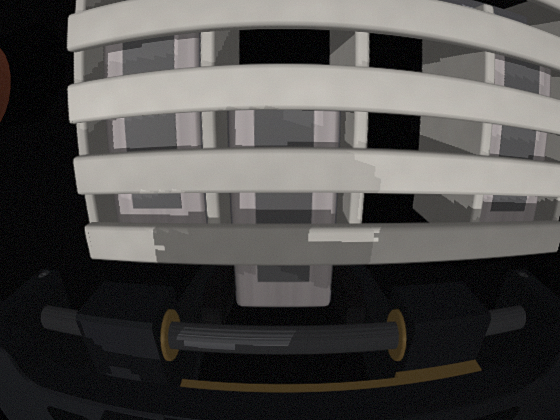

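The nose is inside bay 2 and centred, with no contact force. I'll release, then push with the tilted shut fingers until they meet the stop.

```bash
cat >> act.py <<'E'
TILT=.6
def push(by,z=.030):
    manip.set_gripper(.075);p=np.array(manip.state()['tool_pos'])
    manip.move_linear(p+[0,0,.10],rate=.2);manip.set_gripper(0.,force=20)
    manip.move_pose((*rk(-.19,by),.10),rot(YAW,TILT))
    manip.move_linear((*rk(-.165,by),z),rate=.12)
    f0=F();x=-.165;log=[]
    while x<-.050:
        x+=.004 if x<-.085 else .0007
        manip.move_linear((*rk(x,by),z),rate=.05)
        s=manip.state();d=np.array(s['contact_force'])-f0;a=-(d[:2]@FX);log.append((round(x,4),round(a,1)))
        if a>3.5: break
    print('end',log[-14:],d.round(1),s['tool_pos'],s['clock'])
E
python3 - <<'E'
from act import *
push(.031)
E
```

```text
Traceback (most recent call last):
  File "act.py", line 46, in push
    manip.move_linear((*rk(-.165,by),z),rate=.12)
    ~~~~~~~~~~~~~~~~~^^^^^^^^^^^^^^^^^^^^^^^^^^^^
cell.IKError: the arm cannot follow that straight line within its joint ranges
```

```bash
python3 - <<'E'
from act import *
print(manip.state()['clock'],np.round(manip.state()['joint_pos'],2))
for by in(.031,-.031):
  for t in(.5,.55,.6,.65):
    for z in(.025,.03,.035,.04):
      o=[]
      for x in(-.19,-.165,-.15,-.14,-.13,-.12,-.1,-.08,-.06):
        q=ik((*rk(x,by),z),rot(YAW,t));o.append('-' if q is None else f'{q[3]:.1f}/{q[4]:.2f}')
      print(by,t,z,*o)
E
```

```text
17.3167 [ 0.15 -0.41  2.57 -0.18  0.39  1.84]
0.031 0.5 0.025 -0.2/0.28 -0.2/0.27 -0.2/0.26 -0.2/0.26 -0.2/0.26 -0.2/0.26 -0.2/0.25 -0.2/0.26 -0.1/0.26
0.031 0.5 0.03 -0.2/0.30 -0.2/0.28 -0.2/0.28 -0.2/0.27 -0.2/0.27 -0.2/0.27 -0.2/0.27 -0.1/0.27 -0.1/0.27
0.031 0.5 0.035 -0.2/0.31 -0.2/0.30 -0.2/0.29 -0.2/0.29 -0.2/0.28 -0.2/0.28 -0.1/0.28 -0.1/0.28 -0.1/0.28
0.031 0.5 0.04 -0.2/0.33 -0.2/0.31 -0.2/0.31 -0.2/0.30 -0.1/0.30 -0.1/0.30 -0.1/0.29 -0.1/0.29 -0.1/0.29
0.031 0.55 0.025 - -0.3/0.20 -0.3/0.19 -0.3/0.19 -0.3/0.19 -0.3/0.19 -0.3/0.18 -0.2/0.18 -0.2/0.18
0.031 0.55 0.03 - -0.3/0.22 -0.3/0.21 -0.3/0.20 -0.2/0.20 -0.2/0.20 -0.2/0.20 -0.2/0.20 -0.2/0.20
0.031 0.55 0.035 - -0.2/0.23 -0.2/0.22 -0.2/0.22 -0.2/0.22 -0.2/0.21 -0.2/0.21 -0.2/0.21 -0.2/0.21
0.031 0.55 0.04 - -0.2/0.25 -0.2/0.24 -0.2/0.23 -0.2/0.23 -0.2/0.23 -0.2/0.22 -0.2/0.22 -0.2/0.22
0.031 0.6 0.025 - - -0.5/0.13 -0.5/0.12 -0.5/0.12 -0.5/0.12 -0.5/0.11 -0.4/0.11 -0.4/0.11
0.031 0.6 0.03 - - -0.4/0.14 -0.4/0.14 -0.4/0.13 -0.4/0.13 -0.4/0.13 -0.4/0.12 -0.4/0.12
0.031 0.6 0.035 - - -0.4/0.16 -0.4/0.15 -0.4/0.15 -0.4/0.14
[... 1025 characters left out ...]
 0.55 0.04 - 0.2/0.25 0.2/0.24 0.2/0.23 0.2/0.23 0.2/0.23 0.2/0.22 0.2/0.22 0.2/0.22
-0.031 0.6 0.025 - - 0.5/0.13 0.5/0.12 0.5/0.12 0.5/0.12 0.4/0.11 0.4/0.11 0.4/0.11
-0.031 0.6 0.03 - - 0.4/0.14 0.4/0.14 0.4/0.13 0.4/0.13 0.4/0.12 0.4/0.12 0.4/0.12
-0.031 0.6 0.035 - - 0.4/0.16 0.4/0.15 0.4/0.15 0.4/0.14 0.4/0.14 0.3/0.14 0.3/0.13
-0.031 0.6 0.04 - - 0.3/0.17 0.3/0.17 0.3/0.16 0.3/0.16 0.3/0.15 0.3/0.15 0.3/0.15
-0.031 0.65 0.025 - - - - 1.1/0.07 1.2/0.06 1.2/0.06 1.2/0.05 1.1/0.05
-0.031 0.65 0.03 - - - - 0.9/0.07 1.0/0.07 1.0/0.06 1.0/0.06 0.9/0.06
-0.031 0.65 0.035 - - - - 0.8/0.08 0.8/0.08 0.8/0.07 0.8/0.07 0.8/0.07
-0.031 0.65 0.04 - - - - 0.7/0.10 0.7/0.09 0.7/0.08 0.7/0.08 0.7/0.08
```

```bash
python3 - <<'E'
s=open('act.py').read()
s=s.replace("z=.030):","z=.025,prep=True):").replace("    manip.set_gripper(.075);p=np","    if prep:\n     manip.set_gripper(.075);p=np").replace("    manip.move_linear(p+[0,0,.10]","     manip.move_linear(p+[0,0,.10]").replace("    manip.move_pose((*rk(-.19,by),.10)","     manip.move_pose((*rk(-.19,by),.10)").replace("-.165","-.145")
open('act.py','w').write(s)
E
python3 - <<'E'
from act import *
push(.031,prep=False)
s=manip.state();c=cams.capture('wrist');cv2.imwrite('pics/pA.png',c['image'])
E
```

```text
end [(-0.064, np.float64(1.7)), (-0.0633, np.float64(1.5)), (-0.0626, np.float64(1.7)), (-0.0619, np.float64(0.1)), (-0.0612, np.float64(2.0)), (-0.0605, np.float64(1.5)), (-0.0598, np.float64(1.5)), (-0.0591, np.float64(1.2)), (-0.0584, np.float64(1.1)), (-0.0577, np.float64(1.5)), (-0.057, np.float64(0.8)), (-0.0563, np.float64(1.2)), (-0.0556, np.float64(2.1)), (-0.0549, np.float64(5.1))] [-5.  -1.5  3. ] [0.60191752 0.07590005 0.02475358] 32.7417
```

View pics/pA.png

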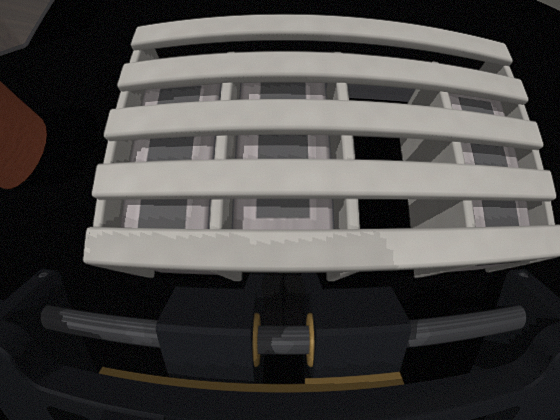

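Tin A met a firm stop at tip x = -55 mm with 5 N; the view shows it fully under the top. I'll back off, move to tin B, and compare the scene camera before and after for rack shift.

```bash
python3 - <<'E'
from act import *
manip.move_linear((*rk(-.145,.031),.025),rate=.2)
manip.move_linear((*rk(-.16,.031),.14),rate=.25)
c_,a=grasp(np.array([.476,-.273]),np.radians(5.2),None)
pickle.dump((c_,a),open('tb.pkl','wb'))
print(manip.state()['clock'],manip.state()['joint_pos'].round(2) if hasattr(manip.state()['joint_pos'],'round') else '')
c1=cams.capture('scene');c0=pickle.load(open('d0.pkl','rb'))['scene']
pickle.dump(c1,open('s1.pkl','wb'))
for c in(c0,c1):
    W=cloud(c);m=((W[...,0]>.5)&(W[...,0]<.8)&(abs(W[...,1]-.048)<.18)&(abs(W[...,2]-.082)<.006)).astype(np.uint8)
    m=cv2.morphologyEx(m,cv2.MORPH_CLOSE,np.ones((15,15)));k=max(cv2.findContours(m,0,1)[0],key=cv2.contourArea)
    print(cv2.minAreaRect((cast(c,k[:,0],.082)[:,:2]*1000).astype(np.float32)))
g=[cv2.cvtColor(c['image'],cv2.COLOR_BGR2GRAY)[205:285,232:360].astype(np.float32) for c in(c0,c1)]
print(cv2.phaseCorrelate(g[0],g[1],cv2.createHanningWindow((128,80),cv2.CV_32F)))
E
```

```text
look [ 472.3 -276.6] [119.1  50.2] 4.78
37.0 [-0.64 -0.08  1.96  0.    1.26  0.84]
((662.3382568359375, 47.14942932128906), (155.35281372070312, 253.36961364746094), 1.9343034029006958)
((662.3233642578125, 47.14213562011719), (155.34490966796875, 253.36363220214844), 1.9432318210601807)
((-0.10303871734886627, -0.22084489266328688), 0.7596873754635454)
```

Rack unmoved. Now tin B into bay 1, with fewer steps to save time.

```bash
sed -i 's/st=.004 if x<x0+.045/st=.005 if x<x0+.025/; s/else .008$/else .012/; s/x+=.004 if x<-.085 else .0007/x+=.035 if x<-.069 else .0008/' act.py
python3 - <<'E'
from act import *
c,a=pickle.load(open('tb.pkl','rb'))
pick(c,a)
if insert(-.031):
    push(-.031)
print(manip.state()['clock'])
E
```

```text
grip 0.04918645294237854 30.00021457672119 F [-0.4 -1.2  2.5] [ 0.43266561 -0.28025824  0.03135552]
f0 [ 0.7 -1.7 -2.9]
in -0.089 [-0.2  1.5  0.6] 44.925Traceback (most recent call last):
  File "<stdin>", line 5, in <module>
  File "act.py", line 46, in push
    manip.move_pose((*rk(-.19,by),.10),rot(YAW,TILT))
    ~~~~~~~~~~~~~~~^^^^^^^^^^^^^^^^^^^^^^^^^^^^^^^^^^
cell.IKError: the arm cannot take that pose within its joint ranges
```

```bash
sed -i 's/x+=.035 if x<-.069 else .0008/x=min(x+.035,-.063) if x<-.0635 else x+.0008/' act.py; grep -n "min(x+.035" act.py
python3 - <<'E'
from act import *
by=-.031
for x,z in((-.17,.1),(-.16,.1),(-.15,.1),(-.145,.1),(-.145,.08)):
    if ik((*rk(x,by),z),rot(YAW,TILT)) is not None:break
print(x,z,np.round(ik((*rk(x,by),z),rot(YAW,TILT)),2))
manip.move_pose((*rk(x,by),z),rot(YAW,TILT))
push(by,prep=False)
E
```

```text
50:        x=min(x+.035,-.063) if x<-.0635 else x+.0008
-0.17 0.1 [-0.08 -0.37  2.55  0.17  0.37  1.33]
end [(-0.11, np.float64(1.0)), (-0.075, np.float64(1.0)), (-0.063, np.float64(1.1)), (-0.0622, np.float64(1.7)), (-0.0614, np.float64(4.1))] [-4.1 -0.6  3.2] [0.59754652 0.0137791  0.02490974] 51.4417
```

B stopped 6 mm short of A's reading, possibly on a transient or friction. I'll continue gently with settled readings.

```bash
python3 - <<'E'
from act import *
by=-.031;x=-.0614
manip.move_linear((*rk(-.066,by),.025),rate=.05);f0=F();print(f0.round(1))
x=-.0622;log=[]
while x<-.053:
    x+=.0008;manip.move_linear((*rk(x,by),.025),rate=.05)
    manip.dwell(.08);s=manip.state();a=-((np.array(s['contact_force'])-f0)[:2]@FX)
    log.append((round(x,4),round(float(a),1)))
    if a>6.5:break
print(log,s['clock'])
c0=pickle.load(open('s1.pkl','rb'));c1=cams.capture('scene');cv2.imwrite('pics/s2.png',cv2.resize(c1['image'][195:290,225:370],None,fx=4,fy=4,interpolation=2))
for c in(c0,c1):
    W=cloud(c);m=((W[...,0]>.5)&(W[...,0]<.8)&(abs(W[...,1]-.048)<.18)&(abs(W[...,2]-.082)<.006)).astype(np.uint8)
    m=cv2.morphologyEx(m,cv2.MORPH_CLOSE,np.ones((15,15)));k=max(cv2.findContours(m,0,1)[0],key=cv2.contourArea)
    print(cv2.minAreaRect((cast(c,k[:,0],.082)[:,:2]*1000).astype(np.float32)))
E
```

```text
[-0.7  0.1  0.1]
[(-0.0614, -0.1), (-0.0606, 2.0), (-0.0598, 3.7), (-0.059, 3.0), (-0.0582, 1.4), (-0.0574, 1.8), (-0.0566, 1.8), (-0.0558, 1.1), (-0.055, 5.3), (-0.0542, 8.1)] 55.075
((662.3233642578125, 47.14213562011719), (155.34490966796875, 253.36363220214844), 1.9432318210601807)
((649.1119384765625, 46.562477111816406), (186.8897705078125, 253.37376403808594), 2.083407402038574)
```

View pics/s2.png

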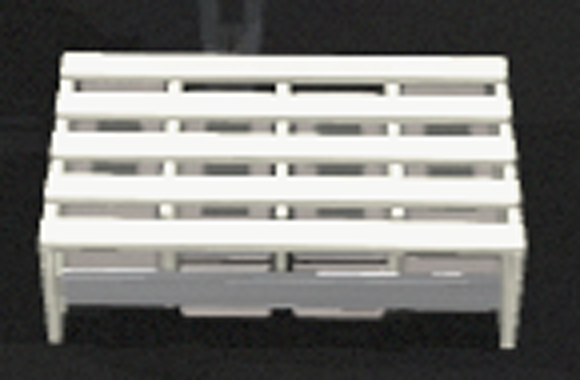

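B now reaches the same depth as A, with a steep force rise. Seen from behind, both middle tins sit equally deep, at about (225,310) and (340,310). Next: retreat, check, hand in.

```bash
python3 - <<'E'
from act import *
manip.move_linear((*rk(-.145,-.031),.025),rate=.2)
manip.move_linear((*rk(-.16,-.031),.14),rate=.25)
manip.move_pose((.48,.048,.25),rot(YAW,.5))
s=manip.state();c=cams.capture('wrist');c1=cams.capture('scene');c0=pickle.load(open('d0.pkl','rb'))['scene']
cv2.imwrite('pics/end.png',c['image'])
for c in(c0,c1):
    W=cloud(c);m=((W[...,0]>.5)&(W[...,0]<.8)&(abs(W[...,1]-.048)<.18)&(abs(W[...,2]-.082)<.006)).astype(np.uint8)
    m=cv2.morphologyEx(m,cv2.MORPH_CLOSE,np.ones((15,15)));k=max(cv2.findContours(m,0,1)[0],key=cv2.contourArea)
    print(cv2.minAreaRect((cast(c,k[:,0],.082)[:,:2]*1000).astype(np.float32)))
print(s['clock'])
E
```

```text
((662.3382568359375, 47.14942932128906), (155.35281372070312, 253.36961364746094), 1.9343034029006958)
((662.3233642578125, 47.14213562011719), (155.34490966796875, 253.36363220214844), 1.9432318210601807)
57.2
```

View pics/end.png

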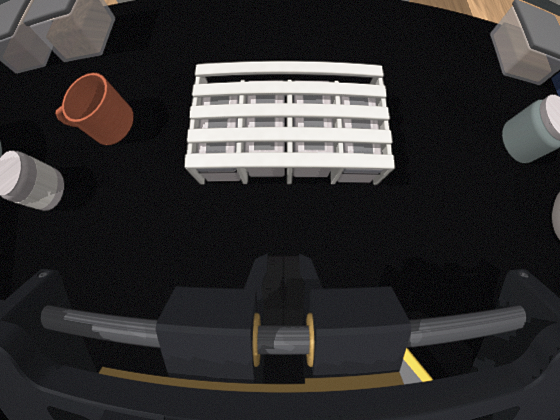

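All four bays are filled (columns 195–385), the rack has not moved, and the arm is clear of everything.

```bash
python3 -c "
from cell import order
print(order.close_job())"
```

```text
the job is handed in; nothing more can be done
None
```

Both spare tins were pushed into the two empty middle bays until they met the stop bar, the rack did not measurably shift, and I handed the job in at about 57 s; no verdict was returned.

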